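Slide the carton of glass slips home in its lane

ROBOT

A 6-joint arm with a two-finger parallel gripper is mounted at the origin on a cart in front of the work surface, level with it; the furniture and walls round the work are solid. World frame = base frame: x ahead of the robot, y to its left, z up, the work surface at z = 0. Lengths are in m, angles in rad, forces in N, time in s.
With the tool pointing down it reaches from about 0.35 to 0.875 m from the base axis. Payload 4.2 kg.
Tool frame: the origin (TCP) lies at the centre of the arm's flange, where the gripper is bolted on; the fingertips stand manip.tip_reach ahead of it and the grasp point (between the pads) lies 155 mm ahead of it (manip.tip_reach is the distance from the TCP to the fingertips, in m); z points along the fingers, y is the direction in which the jaws open and shut (so a half turn about z gives the same grasp; the last joint's range is limited). The gripper opens to 85 mm and grips with 20 to 120 N. Pads are 22 mm wide; open, the fingers measure 114 mm over their backs; the gripper's body (76 mm by 85 mm) begins 54 mm behind the grasp point. The pads swing forward as they close: fully open they stand 13 mm farther back than shut.
Start: joints at [1.485, 0.385, 0.008, 0, -1.194, -0.259], TCP at [0.211, 0.588, 0.405] pointing down, gripper open.
Joint ranges: [-3.14, 3.14], [-1.21, 2.06], [-1.07, 1.41], [-3.16, 2.05], [-2.99, -0.16], [-3.1, 3.1]. Speed limits (rad/s): [2.79, 2.79, 3.14, 3.14, 3.14, 3.14].

INTERFACE

Orientations are given as a rotation vector (axis times angle).
In Python, from plant import manip gives the robot as it stands.
- The arm moves only by the tool send_rows, never from a script. Its argument "moves" is a list of rows, each a list of 7 numbers: the shift along the tool's x, y, z normalised to -1 to 1, where 1 is 0.3 m, then the turn, a rotation vector about the tool's x, y, z normalised to -1 to 1, where 1 is 45 degrees, then the closure, from -1 (fully open) to 1 (shut), so that 0 is half open. A call has 1 to 8 rows; each row is the pose to reach, as a shift and turn from the pose measured when the call began, along the tool's axes at that moment; what a row does not reach only later rows make up. A row lasts 1/12 s, in which the tool goes at most 41.7 mm and 7.16 degrees, less where a joint would pass 70% of its speed; a pose out of reach is approached as far as the arm can. A call with a number of a shift or a turn outside -1 to 1 is refused whole. A call with a gripper value outside its range is refused whole. The fingers move at their own pace and stop on an object; the grip force is fixed at half the most. Time passes only in rows, so rows that repeat a pose let the fingers close. It gives the time, the measured TCP pose, the force and the opening at its end, in the units of the state.
- manip.get_state(): the state, without advancing time (a new reading comes with each control period).
- manip.read_camera(name): name is "scene" or "top" or "wrist"; returns (picture, depth): 420x560x3 uint8, red, green, blue; 420x560 float32, m along the optical axis (not along the pixel's ray), 0 where there is no reading.
- manip.camera_params(name): a dict with "camera_matrix" (3x3 intrinsics, pixels), "position" and "orientation" of the camera in the world; the wrist camera has in their place "mount" (4x4, takes a point from camera to tool coordinates, whose origin is the TCP and whose axes are the flange's). Camera axes: x right, y down, z forward; pixel columns grow to the right and rows downward; lengths in m; the calibration is good to about 2 mm. The wrist camera is an equidistant fisheye: a pixel r from the principal point sees the ray r / f radians off the axis. A picture is of the moment at which its call begins: read the wrist's pose just before it. camera_params takes no time and is no camera call.
- manip.hand_in(): hands the job in, once; it reports no verdict.
The state is a dict: "clock": time; "q": joint angles; "qd": joint speeds; "effort": joint torques, N m; "tcp_pos": TCP position; "tcp_rot": TCP orientation; "ft_force": force on the tool from outside, world axes, zero at the start; "wrist_torque": the same for the moment, N m; "width": opening from 0.0 (shut) to 1.0 (fully open).
Only numpy, scipy, OpenCV 4.12 (cv2) and the standard library are available. Lean on these libraries where they do the work, as an engineer would, in place of code of your own. Each camera call takes 0.05 s, during which the arm holds its last target. There are 200 camera calls.

TASK

Two low lanes with aluminium guide rails stand side by side on the desk; one already holds a carton of glass slips, the other is empty. Push the loose carton of glass slips, which lies crooked in front of the empty lane, straight down that lane until it is fully home at the back stop, gently, without lifting it off the desk and without the carton or the robot touching any guide rail. Leave the stored carton, the stamp, the timer and the label roll where they are.

Things in the scene. Friction and masses are not known exactly. Their poses are not given: they have to be found in the camera images.
- carton: the loose blue and white open card carton of glass slips; solid outline 96 mm (its x) by 80 mm (its y), walls 26 mm high, about 0.08 to 0.17 kg, slides on the desk; origin at the centre of its underside (1 mm above the desk), z up. At the start it lies in front of the empty lane's mouth, its x axis within about 0.25 rad of the lane's, up to 40 mm to one side of the lane's centre line, its front edge 15 to 55 mm short of the rails
- free_lane: the empty lane, fixed: two rails and a back stop (12 mm high, 8 mm thick, a dark cross bar 10 mm high behind it) lying on the desk, no floor of its own. Origin on the desk at the middle of the front face of the back stop; x points down the lane from the mouth to the stop (away from the robot), y to the left, z up. The rails run from x = -120 mm (mouth) to x = 0; clear width between them 98 mm (y = -49 to +49 mm). A carton fully home has its origin at x = -48 mm, y = 0
- free_lane_mouth (a point): middle of the mouth of the empty lane, on the desk between the front ends of its rails (120 mm in front of the stop)
- free_left_rail: left (+y) guide rail of the empty lane; fixed aluminium bar 8 mm wide, 12 mm high, 120 mm long with a rounded front end; its origin and axes are those of the lane (not the middle of the rail)
- free_right_rail: right (-y) guide rail of the empty lane; fixed aluminium bar 8 mm wide, 12 mm high, 120 mm long with a rounded front end; its origin and axes are those of the lane (not the middle of the rail)
- full_lane: the occupied lane, like the empty one and parallel to it, its centre line 118 mm to the left or to the right of it; same origin and axes convention
- full_left_rail: left (+y) guide rail of the occupied lane; fixed aluminium bar 8 mm wide, 12 mm high, 120 mm long with a rounded front end; its origin and axes are those of the lane (not the middle of the rail)
- full_right_rail: right (-y) guide rail of the occupied lane; fixed aluminium bar 8 mm wide, 12 mm high, 120 mm long with a rounded front end; its origin and axes are those of the lane (not the middle of the rail)
- stored_carton: an identical carton already home in the occupied lane (leave alone); origin at the centre of its underside
- microscope: fixed microscope, an obstacle behind and to the left of the work: foot 200 x 140 mm, stage 170 mm up, 400 mm tall, its eyepieces overhanging 136 mm towards the robot at 345 to 395 mm height; origin under the foot's middle. Pass well in front of it (nearer to the robot) when the arm comes over from the left
- stamp: wooden hand stamp 23 x 50 x 56 mm standing to the left of the work (leave alone); origin at the centre of its underside
- timer: white kitchen timer 58 x 64 x 22 mm lying to the left of the work (leave alone); origin at the centre of its underside
- label_roll: roll of white labels, 52 mm across, 25 mm high, standing to the left of the work (leave alone); origin at the centre of its underside
Things that resemble listed ones, but are neither listed nor needed, are in the scene too. What is shaped like the carton but red is not meant.

How it is judged:
On the way:
1. the carton's front is between the rails, square to the lane and on the desk (x of carton in the frame of free_lane between -0.145 and -0.075 m and y of carton in the frame of free_lane between -0.012 and 0.012 m and angle between the x axis of carton and the x axis of free_lane, either way round below 0.15 rad and height (world z) of carton below 0.006 m), for 0.1 s.
At the end, for the whole second after the job is handed in: the carton lies flat and at rest in the empty lane, its front within 7 mm of the back stop, within 12 mm of the centre line and 0.12 rad of square (x of carton in the frame of free_lane above -0.055 m and y of carton in the frame of free_lane between -0.012 and 0.012 m and angle between the x axis of carton and the x axis of free_lane, either way round below 0.12 rad and angle between carton's own z axis and vertical below 0.06 rad and height (world z) of carton below 0.006 m and linear speed of carton below 0.01 m/s); the robot touches nothing.
It fails at once if the carton or the robot touches a guide rail (contact force between any of free_left_rail, free_right_rail and anything else above 0.3 N or contact force between any of full_left_rail, full_right_rail and the arm above 0.3 N or contact force between any of full_left_rail, full_right_rail and the fingers above 0.3 N or contact force between any of full_left_rail, full_right_rail and carton above 0.3 N).
It fails at once if the carton is lifted or tipped (height (world z) of carton above 0.01 m or angle between carton's own z axis and vertical above 0.15 rad).
It fails at once if the carton is gripped or shoved hard (over 30 N) (contact force between the fingers and carton above 30 N).
It fails at once if the stored carton is disturbed (distance of stored_carton from where it was at the start of the episode above 0.008 m).
It fails at once if the stamp, timer or label roll is disturbed (distance of any of stamp, timer, label_roll from where it was at the start of the episode above 0.015 m).
It also fails if it takes over 58 s, if anything falls off the work surface, if the arm or the gripper's body presses on something with over 40 N, if the wrist force passes 120 N, or if a joint passes its speed limit or range.

## Working session

There is one attempt and no reset: what is moved stays moved. The work goes in short steps, Python scripts to look and compute and a tool call to move; the robot and the scene stay as the last step left them, time stands still between calls to the robot, and variables do not carry over. Pictures are saved under pics/ and viewed, about 8 in all and at most 12, crops included, and the job is handed in when it is done.

Besides the shell and the picture viewer there is one more tool, called after "Call:" as name(argument=value, ...), one argument or row to a line, values as JSON. send_rows: Moves the arm, as the interface text tells. Scaled input: -1 to 1 covers 0.3 m each way for a shift and 45 degrees each way for a turn. Its arguments: {"type":"object","properties":{"moves":{"type":"array","items":{"type":"array","items":{"type":"number","minimum":-1,"maximum":1}}}},"required":["moves"]}

```bash
mkdir -p pics; ls
python3 - <<'E'
from plant import manip
import cv2
s=manip.get_state(); print(s, manip.tip_reach)
for n in ("top","scene"):
    p,d=manip.read_camera(n); cv2.imwrite(f"pics/{n}0.png",p[:,:,::-1])
    import numpy as np; np.save(f"{n}0.npy",d)
    print(n,manip.camera_params(n))
print(manip.camera_params("wrist"))
E
```

```text
pics
{'clock': 0.0, 'q': array([ 1.48457262e+00,  3.85563443e-01,  6.61081080e-03, -5.60590003e-04,
       -1.19400144e+00, -2.58601641e-01]), 'qd': array([-0.001062  , -0.00126705,  0.00064493,  0.00062227, -0.00014846,
        0.0002962 ]), 'effort': array([ 7.00911660e-04, -3.92284012e+01,  1.88402045e+01,  4.18611377e+00,
       -4.59689458e-03, -1.13469063e-06]), 'tcp_pos': array([0.21115822, 0.58802155, 0.40360199]), 'tcp_rot': array([ 3.09279670e+00, -5.38914173e-01, -5.23279688e-04]), 'ft_force': array([-0.02836747, -0.53785476,  0.09844732]), 'wrist_torque': array([-0.00299353, -0.07730608,  0.00387212]), 'width': 0.9985378295063077} 0.1734
top {'camera_matrix': array([[503.04324492,   0.        , 276.85206462],
       [  0.        , 503.04324492, 211.06930022],
       [  0.        ,   0.        ,   1.        ]]), 'position': array([ 0.39280216, -0.03624263,  1.19867839]), 'orientation': array([-2.13905004,  2.18611929, -0.11370232])}
scene {'camera_matrix': array([[483.06601881,   0.        , 284.71796555],
       [  0.        , 483.06601881, 213.42102274],
       [  0.        ,   0.        ,   1.        ]]), 'position': array([-0.19750277,  0.63685497,  0.51886554]), 'orientation': array([-0.94431158,  2.17547048, -1.36245065])}
{'camera_matrix': array([[325.1922621 ,   0.        , 278.00883058],
       [  0.        , 325.1922621 , 213.45884413],
       [  0.        ,   0.        ,   1.        ]]), 'mount': array([[-2.06089165e-04, -9.50956584e-01, -3.09324317e-01,
         7.91066557e-02],
       [ 9.99999938e-01, -1.07516652e-04, -3.35717171e-04,
        -6.09056141e-04],
       [ 2.85994940e-04, -3.09324367e-01,  9.50956547e-01,
         3.03956061e-02],
       [ 0.00000000e+00,  0.00000000e+00,  0.00000000e+00,
         1.00000000e+00]])}
```

View pics/top0.png

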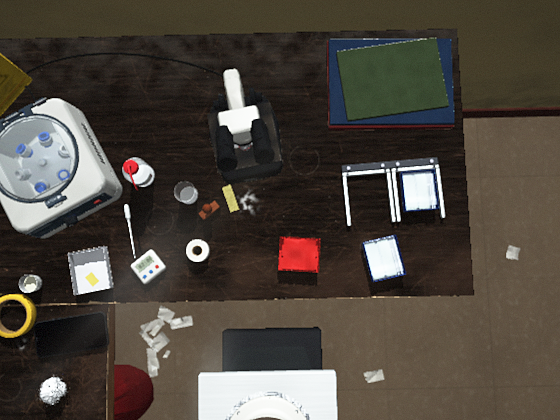

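The loose carton is at about (383,257) and the empty lane lies between the rails at columns 347 and 392. The full lane is to its right, and the red decoy is at (299,255). I'll enlarge this area.

```bash
cat > h.py <<'E'
import numpy as np, cv2
from scipy.spatial.transform import Rotation as R
from plant import manip
def top(u,v,z):
    c=manip.camera_params("top"); K=c["camera_matrix"]
    r=R.from_rotvec(c["orientation"]).as_matrix()@np.linalg.solve(K,[u,v,1.])
    p=np.array(c["position"]); return p+r*(z-p[2])/r[2]
def topproj(P):
    c=manip.camera_params("top"); q=R.from_rotvec(c["orientation"]).as_matrix().T@(np.asarray(P)-c["position"])
    q=c["camera_matrix"]@q; return q[:2]/q[2]
E
python3 - <<'E'
from h import *
p=cv2.imread("pics/top0.png"); c=p[150:290,335:455]
cv2.imwrite("pics/c1.png",cv2.resize(c,(0,0),fx=4.2857*1,fy=4.2857,interpolation=cv2.INTER_CUBIC))
d=np.load("top0.npy"); print(d[257,383],d[195,420],d[195,370],d[165,390])
print(top(383,257,.02),top(370,195,0))
E
```

```text
1.1718553 1.1816236 1.2061626 1.2061429
[ 0.40961079 -0.27712202  0.02      ] [ 0.55886249 -0.2566194   0.        ]
```

View pics/c1.png

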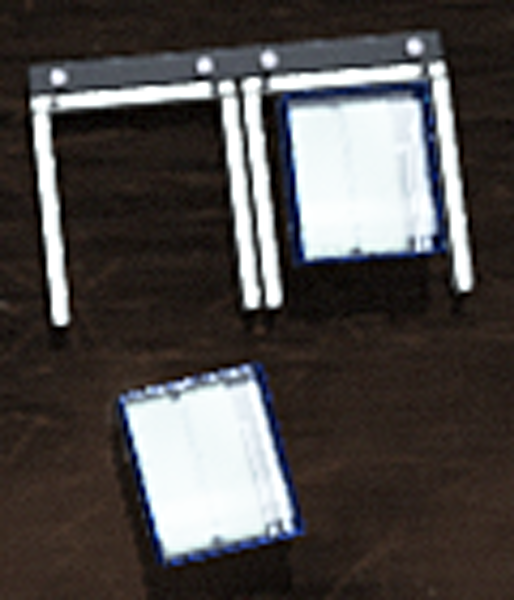

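Run:
```python
from h import *
f=lambda u,v,z: top(335+(u+.5)/4.2857-.5,150+(v+.5)/4.2857-.5,z)
lm,ls,rm,rs=[f(*a,.012) for a in [(61,325),(41,105),(251,307),(228,88)]]
print("rails",lm,ls,rm,rs,"sep",np.linalg.norm((lm-rm)[:2]),np.linalg.norm((ls-rs)[:2]),"len",np.linalg.norm(lm-ls),np.linalg.norm(rm-rs))
dx=((ls-lm)+(rs-rm))[:2]; yl=np.arctan2(dx[1],dx[0]); 
ly=(lm-rm+ls-rs)[:2]; print("lane yaw",yl,"from cross",np.arctan2(-ly[0],ly[1]))
c=[f(*a,.027) for a in [(119,398),(262,364),(302,532),(163,564)]]
sc=[f(*a,.027) for a in [(281,93),(430,83),(443,250),(300,263)]]
def box(c):
    m=np.mean(c,0); a=(c[0]+c[1]-c[2]-c[3])[:2]; b=(c[0]+c[3]-c[1]-c[2])[:2]
    return m, np.arctan2(a[1],a[0]), np.arctan2(-b[0],b[1]), np.linalg.norm(a)/2, np.linalg.norm(b)/2
print("carton",box(c)); print("stored",box(sc))
mouth=(lm+rm)[:2]/2
u=np.array([np.cos(yl),np.sin(yl)]);n=np.array([-u[1],u[0]])
stop=mouth+.120*u
print("mouth",mouth,"stop",stop)
for b in(c,sc):
    d=box(b)[0][:2]-stop; print(d@u,d@n)
```

```text
rails [ 0.48569123 -0.20145513  0.012     ] [ 0.60894547 -0.19487556  0.012     ] [ 0.49335034 -0.30655162  0.012     ] [ 0.61621259 -0.2994684   0.012     ] sep 0.10537520619585031 0.10484499530943879 len 0.12342972940755101 0.12306626846980893
lane yaw 0.05545658809877667 from cross 0.07106275551693673
carton (array([ 0.40735445, -0.27781002,  0.027     ]), np.float64(0.20360011420103621), np.float64(0.20656685135981845), np.float64(0.0922214388743064), np.float64(0.07857409892054364))
stored (array([ 0.56504968, -0.36819272,  0.027     ]), np.float64(0.04131410147354192), np.float64(0.05694437437843471), np.float64(0.0935906562650322), np.float64(0.08038602741000174))
mouth [ 0.48952078 -0.25400338] stop [ 0.6093363 -0.247352 ]
-0.20335957257183712 -0.019215718426022512
-0.0509165192209364 -0.1182002216165063
```

```bash
cat >> h.py <<'E'
LY=.057; STOP=np.array([.608,-.2475])
U=np.array([np.cos(LY),np.sin(LY)]); N=np.array([-U[1],U[0]])
def lane(x,y): return STOP+x*U+y*N
def tolane(p): d=np.asarray(p)[:2]-STOP; return np.round([d@U,d@N],4)
def go(p0,psi0,p,psi):
    Rm=lambda s: np.array([[np.cos(s),np.sin(s),0],[np.sin(s),-np.cos(s),0],[0,0,-1.]])
    R0=R.from_rotvec(psi0).as_matrix() if np.ndim(psi0) else Rm(psi0)
    sh=R0.T@(np.asarray(p)-p0)/.3; rv=R.from_matrix(R0.T@Rm(psi)).as_rotvec()/(np.pi/4)
    print(np.round(np.r_[sh,rv],3))
def now(p,psi): s=manip.get_state(); go(s["tcp_pos"],s["tcp_rot"],p,psi)
E
python3 - <<'E'
from h import *
print("eyep",top(225,168,.37),top(262,162,.37), "foot",top(248,185,.0))
print("red",top(299,237,.02),top(320,275,.02))
w=[(.31,.36,.40),(.385,.12,.40),(.40,-.16,.40)]
ps=[-.345,-.8,-1.514]
now(w[0],ps[0])
go(np.array(w[0]),ps[0],w[1],ps[1]);go(np.array(w[1]),ps[1],w[2],ps[2])
E
```

```text
eyep [0.55861154 0.05192899 0.37      ] [ 0.56742023 -0.0101963   0.37      ] foot [0.58974551 0.03622483 0.        ]
red [ 0.46049515 -0.08264142  0.02      ] [ 0.37113292 -0.12909428  0.02      ]
[ 0.567  0.604  0.014  0.002 -0.     0.   ]
[0.506 0.668 0.    0.    0.    0.579]
[0.704 0.614 0.    0.    0.    0.909]
```

Call:
send_rows(
  moves=[
    [0.567, 0.604, 0.01, 0, 0, 0, -1],
    [0.567, 0.604, 0.01, 0, 0, 0, -1],
    [0.567, 0.604, 0.01, 0, 0, 0, -1],
    [0.567, 0.604, 0.01, 0, 0, 0, -1],
    [0.567, 0.604, 0.01, 0, 0, 0, -1],
    [0.567, 0.604, 0.01, 0, 0, 0, -1],
  ],
)

```text
clock: 0.6
tcp_pos: [0.3102, 0.3578, 0.4007]
tcp_rot: [3.092, -0.538, -0.001]
ft_force: [1.0, -0.2, -1.4]
width: 1.002
```

Call:
send_rows(
  moves=[
    [0.506, 0.668, 0, 0, 0, 0.58, -0.1],
    [0.506, 0.668, 0, 0, 0, 0.58, -0.1],
    [0.506, 0.668, 0, 0, 0, 0.58, -0.1],
    [0.506, 0.668, 0, 0, 0, 0.58, -0.1],
    [0.506, 0.668, 0, 0, 0, 0.58, -0.1],
    [0.506, 0.668, 0, 0, 0, 0.58, -0.1],
    [0.506, 0.668, 0, 0, 0, 0.58, -0.1],
  ],
)

```text
clock: 1.18
tcp_pos: [0.3855, 0.113, 0.401]
tcp_rot: [2.885, -1.232, -0.001]
ft_force: [0.3, 0.2, -0.3]
width: 0.548
```

Call:
send_rows(
  moves=[
    [0.7, 0.61, 0, 0, 0, 0.91, -0.1],
    [0.7, 0.61, 0, 0, 0, 0.91, -0.1],
    [0.7, 0.61, 0, 0, 0, 0.91, -0.1],
    [0.7, 0.61, 0, 0, 0, 0.91, -0.1],
    [0.7, 0.61, 0, 0, 0, 0.91, -0.1],
    [0.7, 0.61, 0, 0, 0, 0.91, -0.1],
    [0.7, 0.61, 0, 0, 0, 0.91, -0.1],
    [0.7, 0.61, 0, 0, 0, 0.91, -0.1],
  ],
)

```text
clock: 1.85
tcp_pos: [0.3984, -0.1693, 0.4015]
tcp_rot: [2.264, -2.17, 0.001]
ft_force: [1.3, 1.0, 0.1]
width: 0.551
```

Run:
```python
from h import *
print(manip.tip_reach)
a=np.r_[lane(-.203,-.110),.30]; b=np.r_[lane(-.203,-.110),.183]; c=np.r_[lane(-.203,-.051),.183]
print(a,c); now(a,LY-np.pi/2);
```

```text
0.1734
[ 0.41159629 -0.36888609  0.3       ] [ 0.40823511 -0.30998191  0.183     ]
[ 0.665 -0.017  0.341  0.005 -0.006 -0.019]
```

Call:
send_rows(
  moves=[
    [0.665, -0.017, 0.1, 0.005, -0.006, -0.019, 0.2],
    [0.665, -0.017, 0.2, 0.005, -0.006, -0.019, 0.2],
    [0.665, -0.017, 0.34, 0.005, -0.006, -0.019, 0.2],
    [0.665, -0.017, 0.34, 0.005, -0.006, -0.019, 0.2],
    [0.665, -0.017, 0.34, 0.005, -0.006, -0.019, 0.2],
    [0.665, -0.017, 0.34, 0.005, -0.006, -0.019, 0.2],
    [0.665, -0.017, 0.34, 0.005, -0.006, -0.019, 0.2],
    [0.665, -0.017, 0.34, 0.005, -0.006, -0.019, 0.2],
  ],
)

```text
clock: 2.52
tcp_pos: [0.4114, -0.3691, 0.2988]
tcp_rot: [2.282, -2.159, -0.006]
ft_force: [-0.4, 0.3, 0.5]
width: 0.398
```

Run:
```python
from h import *
s=manip.get_state(); p,d=manip.read_camera("wrist"); np.save("w1.npy",d)
cv2.imwrite("pics/w1.png",p[:,:,::-1]); print(s["tcp_pos"],s["tcp_rot"],s["width"],manip.tip_reach)
now(np.r_[lane(-.203,-.110),.183],LY-np.pi/2)
```

```text
[ 0.41143766 -0.36912064  0.29876188] [ 2.28170052 -2.15858609 -0.00575935] 0.398317917260953 0.1734
[ 0.002 -0.     0.39   0.001  0.001 -0.   ]
```

View pics/w1.png

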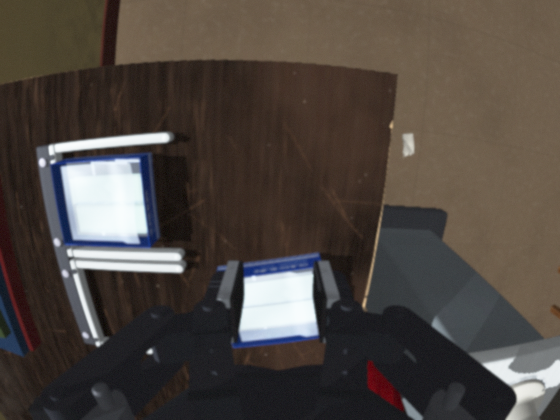

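The wrist view shows the loose carton behind the fingers, with its right top edge running from about (218,270) to (318,256). The rail mouths are at (184,257), (184,269) and (174,137). I'll check these against the top-camera estimate.

```bash
cat >> h.py <<'E'
def wrist(u,v,z,s):
    c=manip.camera_params("wrist"); K=c["camera_matrix"]; M=c["mount"]
    a=np.array([(u-K[0,2])/K[0,0],(v-K[1,2])/K[1,1]]); t=np.linalg.norm(a)
    r=np.r_[a/t*np.sin(t),np.cos(t)]; Q=R.from_rotvec(s["tcp_rot"]).as_matrix()
    o=Q@M[:3,3]+s["tcp_pos"]; r=Q@M[:3,:3]@r
    return o+r*(z-o[2])/r[2]
E
python3 - <<'E'
from h import *
s=manip.get_state()
for n,u,v,z in [("R rail free mouth, exp -.12,-.053",184,269,.012),("L rail full, -.12,-.065",183,256,.012),("R rail full -.12,-.171",173,137,.012),
 ("stored rear right (-.096,-.158)",152,155,.027),("stored front right(0,-.158)",55,165,.027),("carton fr",218,270,.027),("carton rr",318,256,.027),("Lrail/stop 0,.053?",97,340,.012)]:
    print(n,tolane(wrist(u,v,z,s)))
E
```

```text
R rail free mouth, exp -.12,-.053 [-0.1168 -0.0506]
L rail full, -.12,-.065 [-0.1174 -0.0639]
R rail full -.12,-.171 [-0.1177 -0.1696]
stored rear right (-.096,-.158) [-0.1041 -0.1574]
stored front right(0,-.158) [-0.0044 -0.1546]
carton fr [-0.1521 -0.0585]
carton rr [-0.2362 -0.0719]
Lrail/stop 0,.053? [0.0076 0.0506]
```

Call:
send_rows(
  moves=[
    [0, 0, 0.13, 0, 0, 0, 0.2],
    [0, 0, 0.25, 0, 0, 0, 0.2],
    [0, 0, 0.35, 0, 0, 0, 0.2],
    [0, 0, 0.39, 0, 0, 0, 0.2],
    [0, 0, 0.39, 0, 0, 0, 0.2],
    [0, 0, 0.39, 0, 0, 0, 0.2],
  ],
)

```text
clock: 3.07
tcp_pos: [0.4124, -0.3675, 0.184]
tcp_rot: [-2.286, 2.155, 0.001]
ft_force: [0.3, -0.1, -0.4]
width: 0.403
```

Call:
send_rows(
  moves=[
    [-0.04, 0, 0, 0, 0, 0, 0.2],
    [-0.07, 0, 0, 0, 0, 0, 0.2],
    [-0.085, 0, 0, 0, 0, 0, 0.2],
    [-0.095, 0, 0, 0, 0, 0, 0.2],
    [-0.105, 0, 0, 0, 0, 0, 0.2],
    [-0.115, 0, 0, 0, 0, 0, 0.2],
    [-0.125, 0, 0, 0, 0, 0, 0.2],
    [-0.135, 0, 0, 0, 0, 0, 0.2],
  ],
)

```text
clock: 3.73
tcp_pos: [0.4101, -0.327, 0.1841]
tcp_rot: [-2.286, 2.155, -0.0]
ft_force: [-0.2, -1.5, 1.0]
width: 0.401
```

Run:
```python
from h import *
s=manip.get_state();print(tolane(s["tcp_pos"]),s["ft_force"])
now(np.r_[lane(-.203,-.050),.184],LY-np.pi/2)
p,d=manip.read_camera("top"); cv2.imwrite("pics/t2.png",cv2.resize(p[150:290,335:455,::-1],(0,0),fx=4.2857,fy=4.2857,interpolation=cv2.INTER_CUBIC))
```

```text
[-0.2022 -0.0681] [-0.20194722 -1.46533722  0.99313976]
[-0.06   0.003  0.    -0.    -0.     0.003]
```

View pics/t2.png

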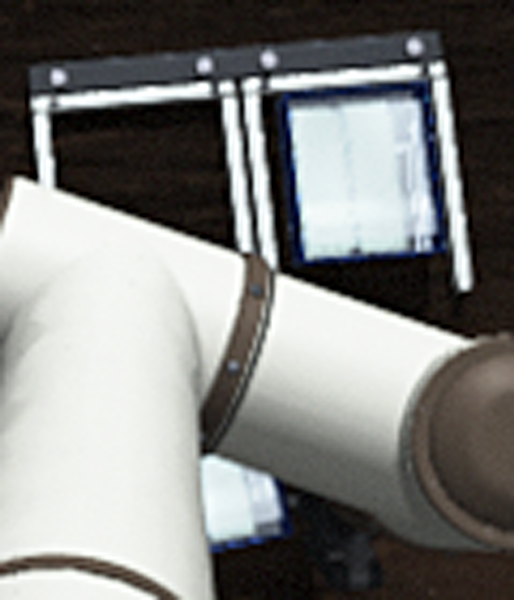

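The arm hides most of the carton. The 1.5 N of sideways force and the shifted corner at (287,525) show it is being pushed. I'll continue the side push slowly.

Call:
send_rows(
  moves=[
    [-0.01, 0, 0, 0, 0, 0, 0.2],
    [-0.02, 0, 0, 0, 0, 0, 0.2],
    [-0.03, 0, 0, 0, 0, 0, 0.2],
    [-0.04, 0, 0, 0, 0, 0, 0.2],
    [-0.05, 0, 0, 0, 0, 0, 0.2],
    [-0.06, 0, 0, 0, 0, 0, 0.2],
    [-0.06, 0, 0, 0, 0, 0, 0.2],
  ],
)

```text
clock: 4.37
tcp_pos: [0.4087, -0.3081, 0.1839]
tcp_rot: [-2.286, 2.154, 0.002]
ft_force: [0.2, -0.5, -0.8]
width: 0.405
```

Run:
```python
from h import *
s=manip.get_state();print(tolane(s["tcp_pos"]),s["ft_force"])
p,d=manip.read_camera("wrist"); cv2.imwrite("pics/w3.png",p[:,:,::-1])
```

```text
[-0.2024 -0.0491] [ 0.16774505 -0.50015578 -0.75228406]
```

View pics/w3.png

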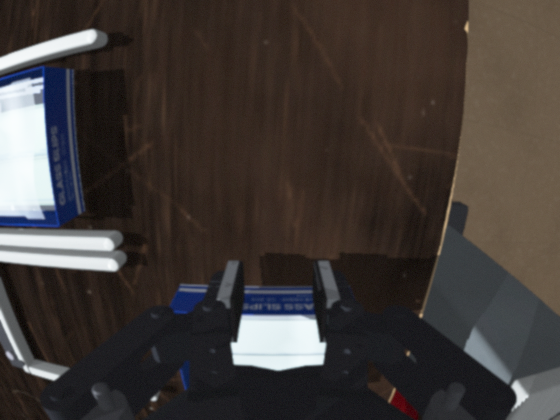

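The right edge now lies flush along both fingers at v≈286, so the carton is squared. Next I'll back off, rise and turn to get behind it.

Call:
send_rows(
  moves=[
    [0.08, 0, 0, 0, 0, 0, 0.2],
    [0.15, 0, -0.05, 0, 0, 0, 0.2],
    [0.15, 0, -0.15, 0, 0, 0, 0.2],
    [0.15, 0, -0.28, 0, 0, 0, 0.2],
    [0.15, 0, -0.4, 0, 0, 0, 0.2],
    [0.15, 0, -0.4, 0, 0, 0, 0.2],
  ],
)

```text
clock: 4.92
tcp_pos: [0.4134, -0.3546, 0.3115]
tcp_rot: [-2.286, 2.151, -0.022]
ft_force: [1.4, -0.8, 0.9]
width: 0.4
```

Run:
```python
from h import *
a=np.r_[lane(-.300,0),.33]
now(a,LY-np.pi/2-np.pi/4);now(a,LY-np.pi)
```

```text
[-0.32   0.33  -0.068 -0.018 -0.004  1.005]
[-0.32   0.33  -0.068 -0.02   0.003  2.005]
```

Call:
send_rows(
  moves=[
    [-0.32, 0.33, -0.068, -0.018, -0.004, 1, 0.2],
    [-0.32, 0.33, -0.068, -0.018, -0.004, 1, 0.2],
    [-0.32, 0.33, -0.068, -0.018, -0.004, 1, 0.2],
    [-0.32, 0.33, -0.068, -0.018, -0.004, 1, 0.2],
    [-0.32, 0.33, -0.068, -0.018, -0.004, 1, 0.2],
    [-0.32, 0.33, -0.068, -0.018, -0.004, 1, 0.2],
    [-0.32, 0.33, -0.068, -0.018, -0.004, 1, 0.2],
    [-0.32, 0.33, -0.068, -0.018, -0.004, 1, 0.2],
  ],
)

```text
clock: 5.58
tcp_pos: [0.3082, -0.2645, 0.33]
tcp_rot: [-1.289, 2.864, -0.0]
ft_force: [0.9, 0.0, 0.0]
width: 0.398
```

Call:
send_rows(
  moves=[
    [0, 0, 0, 0, 0, 1, 0.2],
    [0, 0, 0, 0, 0, 1, 0.2],
    [0, 0, 0, 0, 0, 1, 0.2],
    [0, 0, 0, 0, 0, 1, 0.2],
    [0, 0, 0, 0, 0, 1, 0.2],
    [0, 0, 0, 0, 0, 1, 0.2],
    [0, 0, 0, 0, 0, 1, 0.2],
    [0, 0, 0, 0, 0, 1, 0.2],
  ],
)

```text
clock: 6.25
tcp_pos: [0.3082, -0.2644, 0.3298]
tcp_rot: [-0.096, 3.14, 0.001]
ft_force: [1.0, 0.4, 0.7]
width: 0.401
```

Run:
```python
from h import *
s=manip.get_state();print(s["tcp_pos"],tolane(s["tcp_pos"]),s["q"],s["clock"])
now(np.r_[lane(-.300,0),.184],LY-np.pi)
p,d=manip.read_camera("wrist"); cv2.imwrite("pics/w4.png",cv2.resize(p[:,:,::-1],(784,588),interpolation=cv2.INTER_CUBIC))
np.save("s4.npy",np.r_[s["tcp_pos"],s["tcp_rot"]])
```

```text
[ 0.30820852 -0.26444911  0.32978311] [-3.003e-01  2.000e-04] [-3.04843954e-01  8.63701180e-02 -6.05952010e-01 -5.29338035e-04
 -8.78409680e-01 -1.20467942e+00] 6.25
[-0.001 -0.001  0.486  0.     0.     0.005]
```

View pics/w4.png

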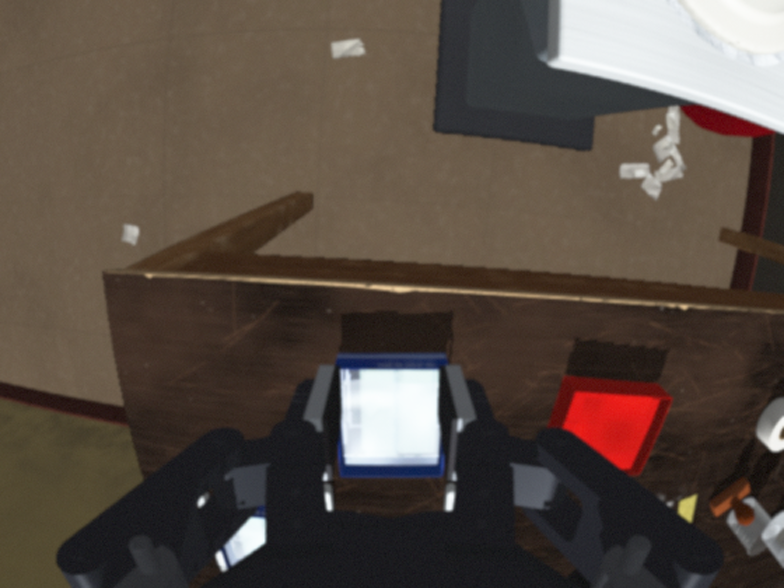

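Run:
```python
from h import *
a=np.load("s4.npy"); s=dict(tcp_pos=a[:3],tcp_rot=a[3:])
for n,u,v,z in [("RR",338,353,.027),("RL",448,353,.027),("FL",446,475,.027),("FR",338,479,.027),("railR end?",328,478,.012),("railL end?",449,480,.012),("edge",400,288,0)]:
    print(n,tolane(wrist(u/1.4,v/1.4,z,s)))
```

```text
RR [-0.2532 -0.0327]
RL [-0.2534  0.04  ]
FL [-0.1489  0.0451]
FR [-0.1447 -0.038 ]
railR end? [-0.1325 -0.0483]
railL end? [-0.1306  0.0505]
edge [-0.29    0.0084]
```

Both edges show the carton square to within about 0.02 rad and about 2–3 mm left of the lane's centre, which leaves enough room. I'll descend behind it.

Call:
send_rows(
  moves=[
    [0, -0.007, 0.13, 0, 0, 0, 0.2],
    [0, -0.007, 0.26, 0, 0, 0, 0.2],
    [0, -0.007, 0.38, 0, 0, 0, 0.2],
    [0, -0.007, 0.46, 0, 0, 0, 0.2],
    [0, -0.007, 0.485, 0, 0, 0, 0.2],
    [0, -0.007, 0.485, 0, 0, 0, 0.2],
    [0, -0.007, 0.485, 0, 0, 0, 0.2],
  ],
)

```text
clock: 6.88
tcp_pos: [0.309, -0.2667, 0.1847]
tcp_rot: [-0.1, 3.139, -0.0]
ft_force: [0.7, -0.7, 0.7]
width: 0.397
```

Run:
```python
from h import *
s=manip.get_state();print(s["tcp_pos"],tolane(s["tcp_pos"]),s["clock"],s["ft_force"])
now(np.r_[lane(-.270,0.001),.184],LY-np.pi)
now(np.r_[lane(-.180,0.001),.184],LY-np.pi)
```

```text
[ 0.30900274 -0.26672773  0.18474805] [-0.2996 -0.0022] 6.8833 [ 0.69826949 -0.67718662  0.6638174 ]
[-0.099  0.01   0.003 -0.     0.001  0.008]
[-0.399  0.008  0.003 -0.     0.001  0.008]
```

Call:
send_rows(
  moves=[
    [-0.06, 0.012, 0.002, 0, 0, 0.008, 0.2],
    [-0.1, 0.012, 0.002, 0, 0, 0.008, 0.2],
    [-0.115, 0.012, 0.002, 0, 0, 0.008, 0.2],
    [-0.128, 0.012, 0.002, 0, 0, 0.008, 0.2],
    [-0.141, 0.011, 0.002, 0, 0, 0.008, 0.2],
    [-0.154, 0.01, 0.002, 0, 0, 0.008, 0.2],
    [-0.167, 0.009, 0.002, 0, 0, 0.008, 0.2],
    [-0.18, 0.008, 0.002, 0, 0, 0.008, 0.2],
  ],
)

```text
clock: 7.55
tcp_pos: [0.3624, -0.2609, 0.1841]
tcp_rot: [0.089, -3.139, -0.001]
ft_force: [-1.8, 0.1, 1.1]
width: 0.403
```

Run:
```python
from h import *
s=manip.get_state();print(tolane(s["tcp_pos"]),s["tcp_pos"],s["clock"],s["ft_force"])
np.save("s5.npy",np.r_[s["tcp_pos"],s["tcp_rot"]])
now(np.r_[lane(-.180,-0.000),.184],LY-np.pi)
ims=[manip.read_camera(n)[0][:,:,::-1] for n in("wrist","top")]
t=cv2.resize(ims[1][150:290,335:455],(0,0),fx=4.2,fy=4.2,interpolation=cv2.INTER_CUBIC)
w=ims[0][210:420,150:410]; w=cv2.resize(w,(0,0),fx=3,fy=2.8,interpolation=cv2.INTER_CUBIC)
cv2.imwrite("pics/w5.png",cv2.resize(ims[0][220:420,150:410],(780,600),interpolation=cv2.INTER_CUBIC))
cv2.imwrite("pics/t5.png",t)
```

```text
[-0.246   0.0006] [ 0.362394   -0.26088549  0.18412891] 7.55 [-1.79390653  0.10645349  1.06802335]
[-0.22  -0.002  0.     0.001 -0.001 -0.   ]
```

View pics/t5.png

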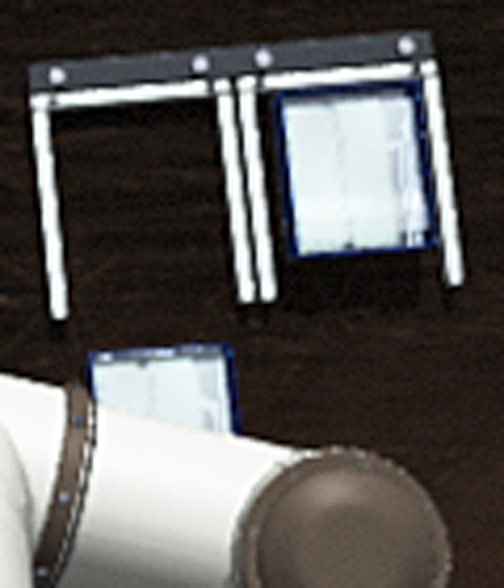

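The top view shows the carton square and pushed forward, with its front corners at (88,352) and (232,344). The free rail ends are at (59,318) and (247,300).

Run:
```python
from h import *
f=lambda u,v,z: tolane(top(335+(u+.5)/4.2-.5,150+(v+.5)/4.2-.5,z))
for a in [(88,352,.027),(232,344,.027),(238,432,.027),(92,400,.027),(59,318,.012),(247,300,.012),(40,100,.012),(224,86,.012)]: print(a,f(*a))
```

```text
(88, 352, 0.027) [-0.1403  0.0412]
(232, 344, 0.027) [-0.1422 -0.0387]
(238, 432, 0.027) [-0.1909 -0.037 ]
(92, 400, 0.027) [-0.167   0.0416]
(59, 318, 0.012) [-0.1192  0.0533]
(247, 300, 0.012) [-0.1174 -0.0531]
(40, 100, 0.012) [0.0056 0.0524]
(224, 86, 0.012) [ 0.0053 -0.0527]
```

Call:
send_rows(
  moves=[
    [-0.014, -0.001, 0, 0, 0, 0, 0.2],
    [-0.028, -0.002, 0, 0, 0, 0, 0.2],
    [-0.042, -0.003, 0, 0, 0, 0, 0.2],
    [-0.056, -0.004, 0, 0, 0, 0, 0.2],
    [-0.07, -0.005, 0, 0, 0, 0, 0.2],
    [-0.084, -0.005, 0, 0, 0, 0, 0.2],
    [-0.098, -0.005, 0, 0, 0, 0, 0.2],
    [-0.112, -0.005, 0, 0, 0, 0, 0.2],
  ],
)

```text
clock: 8.32
tcp_pos: [0.3973, -0.2605, 0.1841]
tcp_rot: [-0.09, 3.139, -0.0]
ft_force: [-0.7, -0.5, -0.5]
width: 0.4
```

Call:
send_rows(
  moves=[
    [-0.014, 0, 0, 0, 0, 0, 0.2],
    [-0.028, 0, 0, 0, 0, 0, 0.2],
    [-0.042, 0, 0, 0, 0, 0, 0.2],
    [-0.056, 0, 0, 0, 0, 0, 0.2],
    [-0.07, 0, 0, 0, 0, 0, 0.2],
    [-0.084, 0, 0, 0, 0, 0, 0.2],
    [-0.098, 0, 0, 0, 0, 0, 0.2],
    [-0.112, 0, 0, 0, 0, 0, 0.2],
  ],
)

```text
clock: 8.98
tcp_pos: [0.4313, -0.2586, 0.1842]
tcp_rot: [-0.09, 3.139, -0.0]
ft_force: [-0.3, 0.7, 0.5]
width: 0.397
```

Run:
```python
from h import *
s=manip.get_state();print(tolane(s["tcp_pos"]),s["tcp_pos"],s["clock"],s["ft_force"])
now(np.r_[lane(-.110,-0.000),.184],LY-np.pi)
im=manip.read_camera("top")[0][:,:,::-1]
cv2.imwrite("pics/t6.png",cv2.resize(im[150:290,335:455],(0,0),fx=4.2,fy=4.2,interpolation=cv2.INTER_CUBIC))
```

```text
[-0.1771 -0.001 ] [ 0.43125767 -0.25858177  0.1841743 ] 8.9833 [-0.27315454  0.65144584  0.46384291]
[-0.224  0.003  0.001 -0.     0.001  0.001]
```

View pics/t6.png

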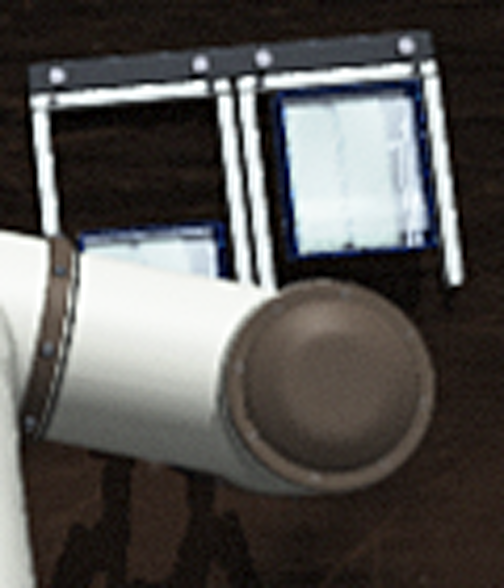

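The carton is now inside the lane, square and within about 1 mm of the centre. Its front corners are at (78,232) and (222,222). I'll continue.

Call:
send_rows(
  moves=[
    [-0.014, 0.002, 0, 0, 0, 0, 0.2],
    [-0.028, 0.002, 0, 0, 0, 0, 0.2],
    [-0.042, 0.002, 0, 0, 0, 0, 0.2],
    [-0.056, 0.002, 0, 0, 0, 0, 0.2],
    [-0.07, 0.002, 0, 0, 0, 0, 0.2],
    [-0.084, 0.002, 0, 0, 0, 0, 0.2],
    [-0.098, 0.002, 0, 0, 0, 0, 0.2],
    [-0.112, 0.002, 0, 0, 0, 0, 0.2],
  ],
)

```text
clock: 9.7
tcp_pos: [0.4661, -0.2561, 0.1844]
tcp_rot: [-0.091, 3.138, -0.001]
ft_force: [-0.4, -0.0, 0.1]
width: 0.4
```

Call:
send_rows(
  moves=[
    [-0.013, 0, 0, 0, 0, 0, 0.2],
    [-0.026, 0, 0, 0, 0, 0, 0.2],
    [-0.039, 0, 0, 0, 0, 0, 0.2],
    [-0.052, 0, 0, 0, 0, 0, 0.2],
    [-0.065, 0, 0, 0, 0, 0, 0.2],
    [-0.075, 0, 0, 0, 0, 0, 0.2],
    [-0.085, 0, 0, 0, 0, 0, 0.2],
    [-0.09, 0, 0, 0, 0, 0, 0.2],
  ],
)

```text
clock: 10.37
tcp_pos: [0.4935, -0.2545, 0.1844]
tcp_rot: [-0.091, 3.138, -0.001]
ft_force: [-1.0, -0.1, -0.3]
width: 0.395
```

Run:
```python
from h import *
s=manip.get_state();print(tolane(s["tcp_pos"]),s["tcp_pos"],s["clock"],s["ft_force"])
now(np.r_[lane(-.104,-0.000),.184],LY-np.pi)
im=manip.read_camera("top")[0][:,:,::-1]
cv2.imwrite("pics/t7.png",cv2.resize(im[150:250,335:435],(0,0),fx=6,fy=6,interpolation=cv2.INTER_CUBIC))
```

```text
[-0.1147 -0.0004] [ 0.49346755 -0.25446906  0.18443733] 10.3667 [-1.02718693 -0.10336744 -0.30723474]
[-0.036  0.001  0.002 -0.001  0.003  0.002]
```

View pics/t7.png

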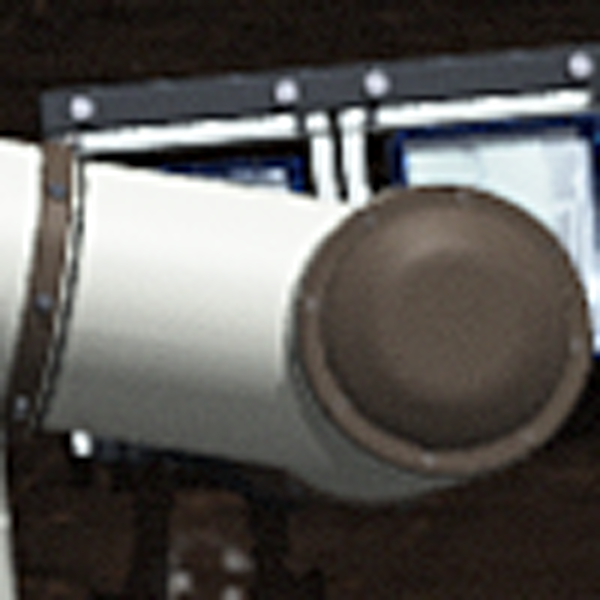

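The front right corner is at (299,157) and the stop edge is at about (299,137), which leaves 6–8 mm to go. I'll creep forward and watch the force.

Call:
send_rows(
  moves=[
    [-0.005, 0, 0, 0, 0, 0, 0.2],
    [-0.01, 0, 0, 0, 0, 0, 0.2],
    [-0.015, 0, 0, 0, 0, 0, 0.2],
    [-0.02, 0, 0, 0, 0, 0, 0.2],
    [-0.02, 0, 0, 0, 0, 0, 0.2],
  ],
)

```text
clock: 10.83
tcp_pos: [0.4999, -0.2541, 0.1845]
tcp_rot: [-0.092, 3.137, -0.002]
ft_force: [0.1, 0.5, 0.1]
width: 0.402
```

Call:
send_rows(
  moves=[
    [-0.004, 0, 0, 0, 0, 0, 0.2],
    [-0.004, 0, 0, 0, 0, 0, 0.2],
  ],
)

```text
clock: 11.0
tcp_pos: [0.5014, -0.2541, 0.1845]
tcp_rot: [-0.092, 3.136, -0.002]
ft_force: [0.1, 0.5, -0.1]
width: 0.396
```

Call:
send_rows(
  moves=[
    [-0.004, 0, 0, 0, 0, 0, 0.2],
    [-0.004, 0, 0, 0, 0, 0, 0.2],
  ],
)

```text
clock: 11.17
tcp_pos: [0.5028, -0.254, 0.1846]
tcp_rot: [-0.092, 3.136, -0.002]
ft_force: [0.1, 0.5, 0.4]
width: 0.4
```

Call:
send_rows(
  moves=[
    [-0.004, 0, 0, 0, 0, 0, 0.2],
    [-0.004, 0, 0, 0, 0, 0, 0.2],
  ],
)

```text
clock: 11.33
tcp_pos: [0.5037, -0.2539, 0.1845]
tcp_rot: [-0.092, 3.137, -0.002]
ft_force: [-2.2, 0.7, 0.9]
width: 0.398
```

Call:
send_rows(
  moves=[
    [-0.004, 0, 0, 0, 0, 0, 0.2],
    [-0.004, 0, 0, 0, 0, 0, 0.2],
  ],
)

```text
clock: 11.5
tcp_pos: [0.5042, -0.254, 0.1845]
tcp_rot: [-0.092, 3.14, -0.001]
ft_force: [-4.0, -0.3, 3.1]
width: 0.402
```

The force climbed to 4 N and the advance stalled, so the carton is against the stop. I'll back off straight, rise and check.

Call:
send_rows(
  moves=[
    [0.03, 0, 0, 0, 0, 0, 0.2],
    [0.1, 0, 0, 0, 0, 0, 0.2],
    [0.2, 0, 0, 0, 0, 0, 0.2],
    [0.25, 0, -0.1, 0, 0, 0, 0.2],
    [0.25, 0, -0.2, 0, 0, 0, 0.2],
    [0.25, 0, -0.3, 0, 0, 0, 0.2],
    [0.25, 0, -0.4, 0, 0, 0, 0.2],
    [0.25, 0, -0.4, 0, 0, 0, 0.2],
  ],
)

```text
clock: 12.17
tcp_pos: [0.431, -0.2589, 0.3109]
tcp_rot: [-0.094, 3.126, -0.01]
ft_force: [0.1, 0.5, 0.1]
width: 0.396
```

Call:
send_rows(
  moves=[
    [0.1, 0.13, -0.1, 0, 0, 0, 0.2],
    [0.2, 0.26, -0.2, 0, 0, 0, 0.2],
    [0.2, 0.39, -0.2, 0, 0, 0, 0.2],
    [0.2, 0.52, -0.2, 0, 0, 0, 0.2],
    [0.2, 0.65, -0.2, 0, 0, 0, 0.2],
    [0.2, 0.65, -0.2, 0, 0, 0, 0.2],
    [0.2, 0.65, -0.2, 0, 0, 0, 0.2],
  ],
)

```text
clock: 12.75
tcp_pos: [0.3579, -0.0651, 0.3694]
tcp_rot: [-0.102, 3.12, -0.007]
ft_force: [0.7, 0.7, 0.2]
width: 0.401
```

Run:
```python
from h import *
s=manip.get_state();print(s["tcp_pos"],s["clock"],s["ft_force"])
im=manip.read_camera("top")[0][:,:,::-1]
cv2.imwrite("pics/t8.png",cv2.resize(im[150:240,335:455],(0,0),fx=6,fy=6,interpolation=cv2.INTER_CUBIC))
```

```text
[ 0.35792871 -0.06509724  0.36938068] 12.75 [0.7340369  0.72862095 0.22854215]
```

View pics/t8.png

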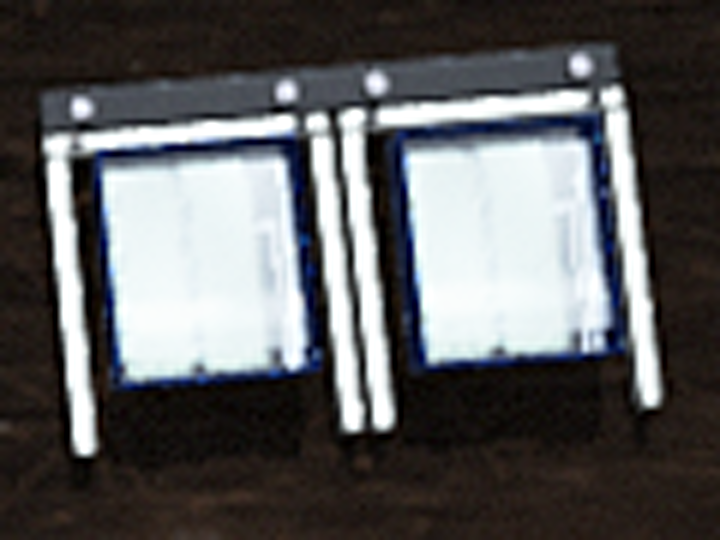

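The final picture shows the carton at the stop, with corners at about (95,150), (298,138), (320,370) and (117,387). It sits like the stored carton, clear of both rails, so I'm handing in.

Run:
```python
from h import *
f=lambda u,v,z: tolane(top(335+(u+.5)/6-.5,150+(v+.5)/6-.5,z))
c=[f(*a,.027) for a in [(95,150),(298,138),(320,370),(117,387)]]; print(c,np.mean(c,0))
print(manip.hand_in())
```

```text
[array([-0.001 ,  0.0401]), array([-0.0025, -0.0399]), array([-0.0946, -0.0391]), array([-0.0949,  0.0404])] [-0.04825   0.000375]
the job is handed in; nothing more can be done
None
```

The loose carton is home in the empty lane and the job is handed in; the hand-in gave no verdict. I squared and centred it with a gentle two-finger side push, then pushed it from behind until it met the back stop.

- **Position:** the last top-camera check put the carton at x = −48.3 mm and y = +0.4 mm in the lane frame, square to within about 0.02 rad. The target was −48 mm and 0.
- **Force:** the highest force I read at the end of a move was about 5 N, when it met the stop. Both rails looked clear of the carton and the stored carton looked unmoved.
- **Time:** the clock read about 12.8 s of the 58 s allowed, with the arm clear of everything.
- **Disagreement:** the wrist and top cameras differed by 2–3 mm, with some wrist points up to 10 mm off, so I used the top camera in the lane.
- **Not checked:** I did not look again at the stamp, timer and label roll, but the arm only passed well above that side of the desk.

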